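# Take the film spindle out of the wrapper

### The job

The tray wrapper is out of film. On its key pod press the red key (stop), then the yellow key (brake off), then the blue key (change roll), one at a time, each right down and let up again. Then take the orange film spindle out through the wrapper's top opening, which is shorter than the spindle, by sliding one end under the cover and tilting the other end up and out first, and finish while holding the spindle still in the gripper, all of it at least 5 cm above the wrapper's cover; leave the label roll, the bottle and the tomato tray alone.

Things in the scene. Friction and masses are not known exactly. Their poses are not given: they have to be found in the camera images.
- wrapper: Fixed steel open-topped box, the film bay of a tray wrapper, 160 (x) x 380 (y, its long axis) x 87 mm high; origin at the centre of its underside, on the table, z up. Walls 10 thick; inside 140 (x) x 360 (y), inner floor 20 above the table.
- opening (a point): Centre of the wrapper's top opening, level with the covers' top, 87 mm above the table. Two fixed flat covers 5 mm thick (underside 82 above the table) reach from the end walls to 100 from the middle: the opening is 140 (wrapper x) x 200 (wrapper y). A thin yellow line marks each cover's edge.
- cradle_a (a point): Middle of the saddle at wrapper y = +75 mm, 34 mm above the table. Black cradle 14 (y) x 50 (x) mm on the inner floor, with two prongs up to 42 mm above the table, 15 to 25 mm either side of the spindle's axis.
- cradle_b (a point): The same for the cradle at wrapper y = -75 mm.
- spindle: Loose orange plastic rod with white end bands, round, 22 mm across, 260 mm long, about 0.16 kg, lying in the two cradles in the wrapper along the wrapper's y, its axis 45 mm above the table, both ends under the covers. Origin at its middle on the axis; its own y runs along the rod.
- end_a (a point): Centre of the spindle's end face at its own +y (130 mm from the middle).
- end_b (a point): Centre of the spindle's end face at its own -y (130 mm from the middle).
- pod: Fixed grey key pod, box 230 (x) x 90 (y) x 28 mm high on the table, origin at the centre of its underside. Three keys stand on it in a row along its x, 70 mm apart, the middle one at its centre, each in a black round housing 46 mm across (top 40 mm above the table); the caps stand 50 mm above the table when up. Which colour is where changes.
- key_red (a joint): Red spring key (round cap 30 mm across, pressed straight down; 0 = released, 0.006 m = fully down, spring returns it; fully down takes about 5 N). Counts as pressed beyond 4 mm while the other two are up.
- key_red_top (a point): Centre of the red key's top face (moves with it).
- key_yellow (a joint): Yellow key, same as the red one.
- key_yellow_top (a point): Centre of the yellow key's top face.
- key_blue (a joint): Blue key, same as the red one.
- key_blue_top (a point): Centre of the blue key's top face.
- label_roll: Bystander: white paper label roll standing on end, 76 mm across, 50 high; origin at the centre of its underside.
- bottle: Bystander: blue bottle 64 mm across, 170 high; origin at the centre of its underside.
- tomatoes: Bystander: white tray 140 x 100 mm with two tomatoes in it, 67 high; origin at the centre of its underside.

How it is judged:
On the way, in this order (a step that is already met when the one before it is completed fails the run):
1. red key pressed alone (value of joint key_red above 0.004 m and value of joint each of key_yellow, key_blue below 0.002 m), for 0.05 s.
2. then yellow key pressed alone (value of joint key_yellow above 0.004 m and value of joint each of key_red, key_blue below 0.002 m), for 0.05 s.
3. then blue key pressed alone (value of joint key_blue above 0.004 m and value of joint each of key_red, key_yellow below 0.002 m), for 0.05 s.
4. all keys up, and the spindle slants through the opening: one end above the cover, the other still below it (value of joint each of key_red, key_yellow, key_blue below 0.002 m and ((height (world z) of end_a above 0.095 m and height (world z) of end_b below 0.082 m) or (height (world z) of end_b above 0.095 m and height (world z) of end_a below 0.082 m))), for 0.05 s.
At the end, for the whole second after the job is handed in: The spindle is held still in the fingers, touching neither wrapper nor pod, both end centres more than 127 mm above the table (40 mm above the cover), all keys up (height (world z) of each of end_a, end_b above 0.127 m and contact force between the fingers and spindle above 1 N and contact force between spindle and wrapper below 0.1 N and contact force between spindle and pod below 0.1 N and linear speed of spindle below 0.05 m/s and angular speed of spindle below 0.3 rad/s and value of joint each of key_red, key_yellow, key_blue below 0.002 m); the arm keeps its last pose, push and grip.
It fails at once if two keys down at once (value of joint each of key_red, key_yellow above 0.004 m or value of joint each of key_red, key_blue above 0.004 m or value of joint each of key_yellow, key_blue above 0.004 m).
It fails at once if a bystander pushed more than 30 mm or tipped ((distance of label_roll from where it was at the start of the episode above 0.03 m or angle between label_roll's own z axis and vertical above 0.5 rad) or (distance of bottle from where it was at the start of the episode above 0.03 m or angle between bottle's own z axis and vertical above 0.5 rad) or (distance of tomatoes from where it was at the start of the episode above 0.03 m or angle between tomatoes's own z axis and vertical above 0.5 rad)).
It also fails if it takes over 61 s, if anything falls off the work surface, if the arm or the gripper's body presses on something with over 40 N, if the wrist force passes 120 N, or if a joint passes its speed limit or range.

### The arm

A 7-joint arm with a two-finger parallel gripper is mounted at the origin on the work surface. World frame = base frame: x ahead of the robot, y to its left, z up, the work surface at z = 0. Lengths are in m, angles in rad, forces in N, time in s.
With the tool pointing down it reaches from about 0.4 to 0.875 m from the base axis. Payload 19.3 kg.
Tool frame: the origin (TCP) lies midway between the tips of the shut fingers; the grasp point (between the pads) lies 19 mm behind it; x points along the fingers, y is the direction in which the jaws open and shut, and the axes are right-handed (so a half turn about x gives the same grasp; the last joint's range is limited). The gripper opens to 85 mm and grips with 20 to 120 N. Pads are 22 mm wide; open, the fingers measure 114 mm over their backs; the gripper's body (76 mm by 85 mm) begins 54 mm behind the grasp point. The pads swing forward as they close: fully open they stand 13 mm farther back than shut.
Start: joints at [1.226, 0.521, -0.036, 1.599, 0.021, 1.021, -0.113], TCP at [0.17, -0.602, 0.231] pointing down, gripper open.
Joint ranges: [-2.91, 2.91], [-0.3, 2.13], [-1.5, 1.42], [0.17, 2.43], [-1.26, 4.41], [0.16, 1.93], [-2.52, 2.52]. Speed limits (rad/s): [1.89, 1.89, 2.39, 2.39, 3.01, 3.01, 3.01].

### API

Orientations are given as [roll, pitch, yaw] about the fixed x, y, z axes, in that order (R = Rz(yaw) Ry(pitch) Rx(roll)).
In Python, from workcell import telemetry, vision, workorder gives the robot as it stands. The module is installed in compiled form; this text tells all that it offers.
- The arm moves only by the tool play_rows, never from a script. Its argument "deltas" is a list of rows, each a list of 7 numbers: the shift along the world's x, y, z in mm, then the turn, a rotation vector about the world's x, y, z in degrees, then the finger opening in mm, from 0 to 85.4. In form: [[x, y, z, wx, wy, wz, jaw], ...]. A call has 1 to 8 rows; each row shifts and turns the commanded pose from where the row before left it; what a row does not reach is not made up. A row lasts 1/8 s, in which the tool goes at most 62.5 mm and 10.7 degrees, less where a joint would pass 70% of its speed; a pose out of reach is approached as far as the arm can. A call with a gripper value outside its range is refused whole. The fingers move at their own pace and stop on an object; "grip_force" is the grip in N (left out, the last holds). Time passes only in rows, so rows that do not move let the fingers close. It gives the time, the measured TCP pose, the force and the opening at its end, in the units of the state.
- telemetry.observe(): the state, without advancing time (a new reading comes with each control period).
- vision.grab_frame(name): name is "scene" or "top" or "wrist"; returns the picture (480x640x3 uint8, red, green, blue); there is no depth.
- vision.camera_info(name): a dict with "mtx" (3x3 intrinsics, pixels), "rvec" (rotation vector, rad) and "tvec" (3), from world to camera coordinates, as OpenCV has them. Camera axes: x right, y down, z forward; pixel columns grow to the right and rows downward; lengths in m; the calibration is good to about 2 mm. A picture is of the moment at which its call begins: read the wrist's pose just before it. camera_info takes no time and is no camera call; for the wrist camera it gives the pose at the moment of the call.
- workorder.job_done(): hands the job in, once; it reports no verdict.
The state is a dict: "clock": time; "qpos": joint angles; "qd": joint speeds; "joint_efforts": joint torques, N m; "position": TCP position; "tool_rot": TCP orientation; "force": force on the tool from outside, world axes, zero at the start; "moment": the same for the moment, N m; "grip_width": finger opening in m.
Only numpy, scipy, OpenCV 4.12 (cv2) and the standard library are available. Lean on these libraries where they do the work, as an engineer would, in place of code of your own. Each camera call takes 0.05 s, during which the arm holds its last target. There are 200 camera calls.

## Working session

There is one attempt and no reset: what is moved stays moved. The work goes in short steps, Python scripts to look and compute and a tool call to move; the robot and the scene stay as the last step left them, time stands still between calls to the robot, and variables do not carry over. Pictures are saved under pics/ and viewed, about 8 in all and at most 12, crops included, and the job is handed in when it is done.

Besides the shell and the picture viewer there is one more tool, called after "Call:" as name(argument=value, ...), one argument or row to a line, values as JSON. play_rows: Moves the arm, as the interface text tells. Its arguments: {"type":"object","properties":{"deltas":{"type":"array","items":{"type":"array","items":{"type":"number"}}},"grip_force":{"type":"number"}},"required":["deltas"]}

```bash
mkdir -p pics; python3 - <<'E'
from workcell import telemetry, vision
import cv2
for n in("top","scene"):
    cv2.imwrite(f"pics/{n}0.png",vision.grab_frame(n)[:,:,::-1])
    print(vision.camera_info(n))
print(telemetry.observe())
E
```

```text
{'mtx': array([[433.5640827 ,   0.        , 318.39195065],
       [  0.        , 433.5640827 , 240.17523282],
       [  0.        ,   0.        ,   1.        ]]), 'rvec': array([ 2.0926741 , -2.13128931,  0.21883169]), 'tvec': array([0.01720073, 0.58492267, 1.19344866])}
{'mtx': array([[514.59339603,   0.        , 320.31474689],
       [  0.        , 514.59339603, 244.06206406],
       [  0.        ,   0.        ,   1.        ]]), 'rvec': array([ 2.05210915,  1.2910621 , -0.53966232]), 'tvec': array([-0.26988955, -0.32498991,  1.70309647])}
{'clock': 0.1, 'qpos': array([ 1.22582432,  0.52191974, -0.03633519,  1.5998973 ,  0.02121276,
        1.02109923, -0.11283328]), 'qd': array([ 0.00032845, -0.00060758,  0.00088218, -0.00156623, -0.00013722,
        0.00076945, -0.00042147]), 'joint_efforts': array([ 4.60751777e-03, -9.28488708e+01,  1.98384583e+00, -3.70535874e+01,
        1.80484360e-02,  5.40479130e-03,  7.25476229e-05]), 'position': array([ 0.16947688, -0.60130138,  0.23082403]), 'tool_rot': array([-1.49501211,  1.56985808,  1.92132072]), 'force': array([-0.95816218, -0.30568293,  0.19715887]), 'moment': array([-0.01222412,  0.01342419,  0.01224365]), 'grip_width': 0.08524443354741644}
```

View pics/top0.png

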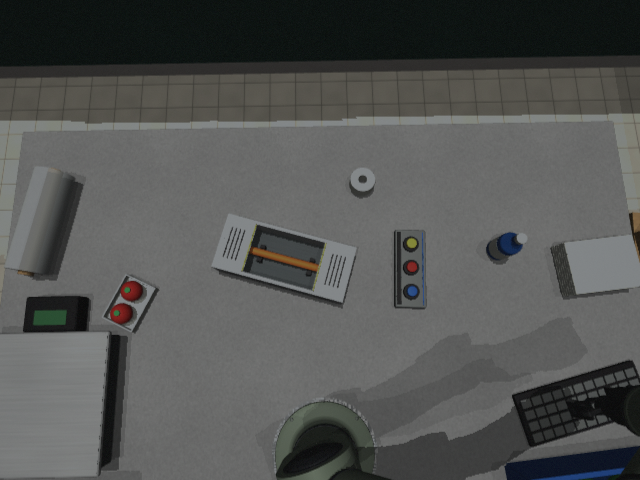

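View pics/scene0.png

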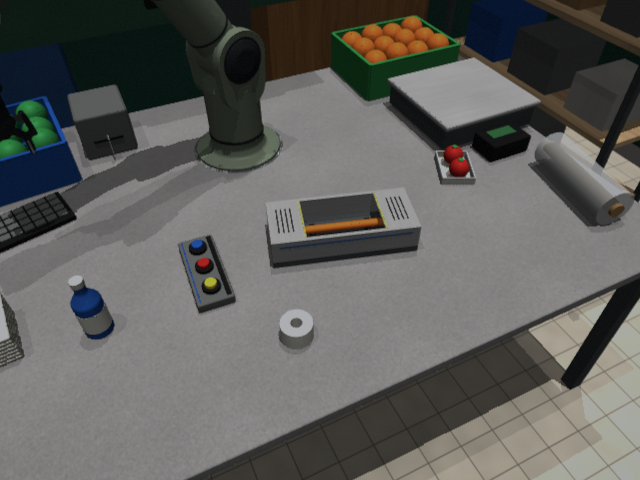

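The top view shows the wrapper centred near (285,258), tilted about 15°. The spindle runs from (252,252) to (318,268) where it is visible. The keys are yellow (412,243), red (411,267) and blue (411,291). Next I'll take an enlarged crop.

```bash
python3 - <<'E'
import cv2
a=cv2.imread("pics/top0.png")[200:320,205:435]
a=cv2.resize(a,None,fx=3.4,fy=3.4,interpolation=cv2.INTER_CUBIC)
cv2.imwrite("pics/crop0.png",cv2.convertScaleAbs(a,alpha=1.6))
E
cat > h.py <<'E'
import numpy as np,cv2
from workcell import telemetry, vision
def ray(n,uv,z,info=None):
    c=info or vision.camera_info(n);R=cv2.Rodrigues(c["rvec"])[0]
    o=-R.T@c["tvec"];d=R.T@np.linalg.inv(c["mtx"])@np.array([*uv,1.])
    return o+d*(z-o[2])/d[2]
def proj(n,P,info=None):
    c=info or vision.camera_info(n)
    return cv2.projectPoints(np.float64(P).reshape(-1,1,3),c["rvec"],c["tvec"],c["mtx"],None)[0].reshape(-1,2)
E
```

```text
(no output)
```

View pics/crop0.png

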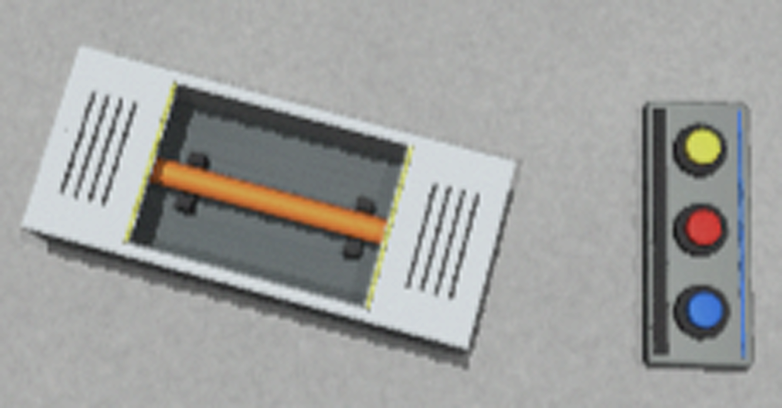

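The crop shows the cover corners at (82,47), (517,160), (468,350) and (24,229). The rod's ends are visible at (165,174) and (382,231), and the key caps are at (703,146) yellow, (705,228) red and (705,309) blue.

```bash
python3 - <<'E'
from h import *
def p(x,y,z): return ray("top",(205+(x+.5)/3.4-.5,200+(y+.5)/3.4-.5),z)
C=[p(*c,.087) for c in[(82,47),(517,160),(468,350),(24,229)]]
O=[p(*c,.087) for c in[(176,84),(411,147),(369,307),(127,242)]]
for n,Q in(("cov",C),("open",O)):
    print(n,np.round(np.mean(Q,0),4),[round(float(np.linalg.norm(Q[i]-Q[(i+1)%4])),3) for i in range(4)])
    d=(Q[0]+Q[3]-Q[1]-Q[2]);print("y axis angle from world y deg",np.degrees(np.arctan2(-d[0],d[1])))
for z in(.045,.056):
  a,b=p(165,174,z),p(382,231,z);print("rod",a,b,np.degrees(np.arctan2(-(a-b)[0],(a-b)[1])))
for n,c in dict(y=(703,146),r=(705,228),b=(705,309)).items(): print(n,np.round(p(*c,.05),4))
print("roll",ray("top",(362,177),.05),"bottle",ray("top",(497,251),.0),ray("top",(521,238),.17))
from scipy.spatial.transform import Rotation as R
s=telemetry.observe();print(R.from_euler("xyz",s["tool_rot"]).as_matrix().round(3))
E
```

```text
cov [0.5333 0.1028 0.087 ] [0.378, 0.162, 0.377, 0.16]
y axis angle from world y deg -16.081739155552285
open [0.534  0.1035 0.087 ] [0.204, 0.137, 0.206, 0.138]
y axis angle from world y deg -16.20519986349472
rod [0.56025746 0.19719786 0.045     ] [0.50754394 0.01196753 0.045     ] -15.885484755732854
rod [0.5581964  0.19552526 0.056     ] [0.50594929 0.01193384 0.056     ] -15.885484755732865
y [ 0.5752 -0.2643  0.05  ]
r [ 0.5044 -0.2616  0.05  ]
b [ 0.436  -0.2574  0.05  ]
roll [ 0.77922256 -0.12823491  0.05      ] bottle [ 0.55454815 -0.53177966  0.        ] [ 0.55815609 -0.52726916  0.17      ]
[[-0.     0.271 -0.962]
 [ 0.001 -0.962 -0.271]
 [-1.    -0.001  0.   ]]
```

Call:
play_rows(
  deltas=[
    [42,42,0,0,0,7,0],
    [42,42,0,0,0,7,0],
    [42,42,0,0,0,7,0],
    [42,42,0,0,0,7,0],
    [42,42,-10,0,0,7,0],
    [42,43,-30,0,0,7,0],
    [42,43,-40,0,0,7,0],
    [41,43,-40,0,0,7,0],
  ],
  grip_force=60,
)

```text
clock: 1.1
position: [0.4918, -0.2755, 0.1228]
tool_rot: [1.737, 1.57, -0.148]
force: [1.9, -1.6, 0.1]
grip_width: 0.0001
```

Call:
play_rows(
  deltas=[
    [0,0,-20,0,0,2,0],
    [0,0,-20,0,0,0,0],
    [0,0,0,0,0,0,0],
    [0,0,0,0,0,0,0],
  ],
)

```text
clock: 1.6
position: [0.491, -0.277, 0.0845]
tool_rot: [1.391, 1.57, -0.464]
force: [0.4, 0.7, 0.2]
grip_width: -0.0002
```

```bash
python3 - <<'E'
from h import *
s=telemetry.observe();print(s["position"],s["force"])
cv2.imwrite("pics/w1.png",vision.grab_frame("wrist")[:,:,::-1])
E
```

```text
[ 0.49097686 -0.27696572  0.08449065] [0.42445037 0.72555588 0.16966425]
```

View pics/w1.png

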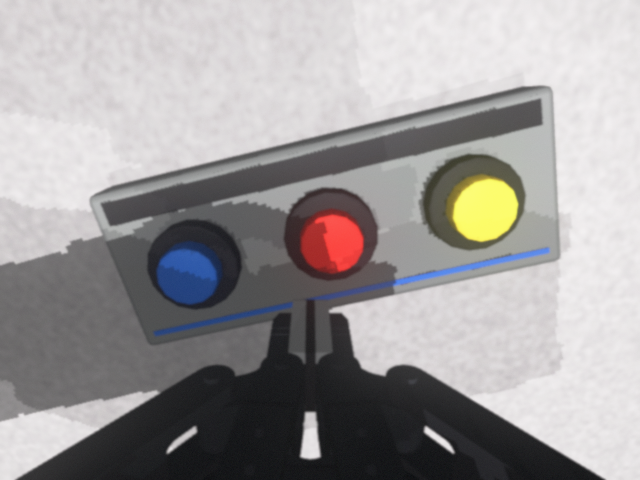

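The wrist view shows the caps at red (332,243), blue (188,277) and yellow (485,209). The earlier rows fell about 20 mm short.

```bash
python3 - <<'E'
from h import *
from scipy.spatial.transform import Rotation as R
s=telemetry.observe()
for k,c in dict(r=(332,243),b=(188,277),y=(485,209)).items():
    q=ray("wrist",c,.05);print(k,q.round(4),((q-s["position"])*1e3).round(1))
print(R.from_euler("xyz",s["tool_rot"]).as_matrix().round(3))
E
```

```text
r [ 0.5058 -0.2614  0.05  ] [ 14.7  15.7 -34.7]
b [ 0.4366 -0.2587  0.05  ] [-54.5  18.4 -34.7]
y [ 0.5752 -0.265   0.05  ] [ 84.1  12.1 -34.7]
[[ 0.001  0.96  -0.28 ]
 [-0.    -0.28  -0.96 ]
 [-1.     0.001  0.   ]]
```

Call:
play_rows(
  deltas=[
    [14,15.5,0,0,0,0,0],
    [0,0,-25,0,0,0,0],
    [0,0,-9,0,0,0,0],
    [0,0,-4,0,0,0,0],
    [0,0,-4,0,0,0,0],
    [0,0,0,0,0,0,0],
    [0,0,0,0,0,0,0],
  ],
)

```text
clock: 2.52
position: [0.5053, -0.2611, 0.0437]
tool_rot: [1.446, 1.57, -0.408]
force: [-7.6, 8.2, 29.4]
grip_width: -0.0
```

Call:
play_rows(
  deltas=[
    [0,0,30,0,0,0,0],
    [35,-2,0,0,0,0,0],
    [35,-2,0,0,0,0,0],
    [0,0,0,0,0,0,0],
    [0,0,-20,0,0,0,0],
    [0,0,-5,0,0,0,0],
    [0,0,-4.5,0,0,0,0],
    [0,0,0,0,0,0,0],
  ],
)

```text
clock: 3.52
position: [0.5738, -0.2655, 0.0437]
tool_rot: [-1.004, 1.569, -2.859]
force: [-13.8, 4.1, 28.2]
grip_width: 0.0
```

Call:
play_rows(
  deltas=[
    [0,0,0,0,0,0,0],
  ],
)

```text
clock: 3.65
position: [0.5738, -0.2655, 0.0437]
tool_rot: [-0.96, 1.569, -2.815]
force: [-11.5, 3.6, 28.5]
grip_width: -0.0003
```

Yellow bottomed. Next is blue.

Call:
play_rows(
  deltas=[
    [0,0,30,0,0,0,0],
    [-46,2,0,0,0,0,0],
    [-46,2,0,0,0,0,0],
    [-45,3,0,0,0,0,0],
    [0,0,0,0,0,0,0],
    [0,0,-20,0,0,0,0],
    [0,0,-5,0,0,0,0],
    [0,0,-4,0,0,0,0],
  ],
)

```text
clock: 4.65
position: [0.438, -0.2583, 0.0435]
tool_rot: [-1.05, 1.571, -2.904]
force: [-5.5, 0.7, 38.7]
grip_width: 0.0001
```

Call:
play_rows(
  deltas=[
    [0,0,0,0,0,0,0],
    [0,0,0,0,0,0,0],
  ],
)

```text
clock: 4.9
position: [0.4379, -0.2583, 0.044]
tool_rot: [0.161, 1.57, -1.694]
force: [-4.0, 1.6, 11.4]
grip_width: -0.0001
```

Call:
play_rows(
  deltas=[
    [0,0,40,0,0,0,0],
    [0,10,50,0,0,0,0],
    [14,45,30,0,0,0,60],
    [14,54,0,0,0,0,60],
    [14,54,0,0,0,0,60],
    [14,54,0,0,0,0,60],
    [14,54,0,0,0,0,60],
    [14,52,0,0,0,0,60],
  ],
)

```text
clock: 5.9
position: [0.5222, 0.0668, 0.1638]
tool_rot: [2.158, 1.57, 0.304]
force: [0.6, -1.0, -0.1]
grip_width: 0.0602
```

Call:
play_rows(
  deltas=[
    [0,0,0,0,0,0,60],
    [0,0,0,0,0,0,60],
  ],
)

```text
clock: 6.15
position: [0.5217, 0.0645, 0.1634]
tool_rot: [-0.435, 1.57, -2.289]
force: [-0.1, 0.6, 0.4]
grip_width: 0.0602
```

```bash
python3 - <<'E'
from h import *
from scipy.spatial.transform import Rotation as R
s=telemetry.observe();print(s["position"],s["qpos"].round(2));print(R.from_euler("xyz",s["tool_rot"]).as_matrix().round(3))
cv2.imwrite("pics/w2.png",vision.grab_frame("wrist")[:,:,::-1])
E
```

```text
[0.52165442 0.06447308 0.16337352] [ 0.08  0.48 -0.42  1.91  0.27  0.81 -0.77]
[[-0.    0.96 -0.28]
 [-0.   -0.28 -0.96]
 [-1.   -0.    0.  ]]
```

View pics/w2.png

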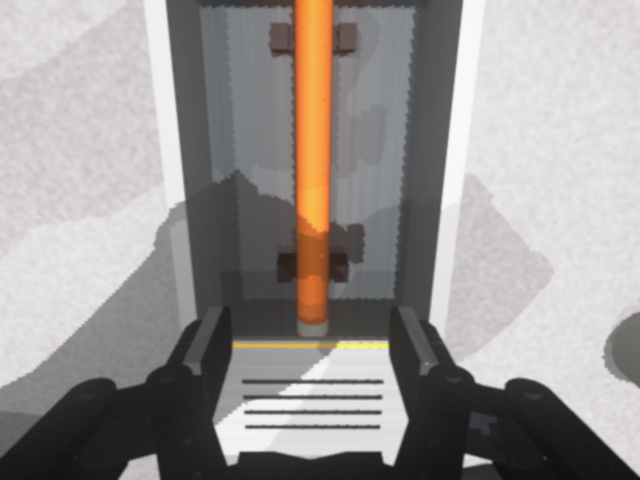

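The view shows the rod centred between the fingers (column 313), with its near white end around (312,325). The cradles are at rows 38 and 267, and the near yellow line is at row 346.

```bash
python3 - <<'E'
from h import *
c=vision.camera_info("wrist")
ey=np.array([.276,.961,0]);C=np.array([.5335,.103,0])
for n,y,z in(("edge-",-.1,.087),("edge+",.1,.087),("crA top",.075,.042),("crB",-.075,.042),("endB",-.13,.045),("endA",.13,.045),("B ring top",-.13,.056)):
    print(n,proj("wrist",C+ey*y+[0,0,z],c))
R=cv2.Rodrigues(c["rvec"])[0];print("cam",-R.T@c["tvec"],R[2])
for uv in((312,322),(312,336)):
  for z in(.045,.056,.034):
    print(uv,z,(ray("wrist",uv,z,c)-C)[:2]@ey[:2])
print("yl",(ray("wrist",(312,346),.087,c)-C)[:2]@ey[:2], [ (ray("wrist",(313,v),.056,c)-C)[:2]@np.array([.961,-.276]) for v in (50,200,300)])
E
```

```text
edge- [[311.97666469 340.2383668 ]]
edge+ [[310.25541719 -39.19816728]]
crA top [[310.4339899   35.04601794]]
crB [[311.5397537  272.91652541]]
endB [[311.874761   343.49596478]]
endA [[309.90602953 -80.58785725]]
B ring top [[311.94236142 352.33858319]]
cam [0.54462061 0.14333254 0.30568184] [-0.09090563 -0.31028083 -0.94628852]
(312, 322) 0.045 -0.11206075965964488
(312, 322) 0.056 -0.10556707461868367
(312, 322) 0.034 -0.1185544447006061
(312, 336) 0.045 -0.12364014621884352
(312, 336) 0.056 -0.11665784543739599
(312, 336) 0.034 -0.130622447000291
yl -0.10407046519199792 [np.float64(0.001358789455160599), np.float64(0.0010927703582107734), np.float64(0.0008766804173053667)]
```

Call:
play_rows(
  deltas=[
    [1,0,-40,0,0,0,60],
    [0,0,-40,0,0,0,60],
    [0,0,-30,0,0,0,60],
    [0,0,-20,0,0,0,60],
    [0,0,-6,0,0,0,60],
    [0,0,0,0,0,0,60],
  ],
)

```text
clock: 6.95
position: [0.5229, 0.0641, 0.0276]
tool_rot: [0.162, 1.571, -1.693]
force: [1.4, 0.0, 0.6]
grip_width: 0.0601
```

Call:
play_rows(
  deltas=[
    [0,0,0,0,0,0,10],
    [0,0,0,0,0,0,10],
    [0,0,0,0,0,0,10],
    [0,0,0,0,0,0,10],
    [0,0,0,0,0,0,10],
    [0,0,0,0,0,0,10],
  ],
)

```text
clock: 7.7
position: [0.5232, 0.0646, 0.0281]
tool_rot: [1.782, 1.57, -0.073]
force: [-2.0, -0.2, 9.3]
grip_width: 0.0204
```

Call:
play_rows(
  deltas=[
    [0,0,4,0,0,0,10],
    [0,0,4,0,0,0,10],
    [0,0,4,0,0,0,10],
    [0,0,0,0,0,0,10],
  ],
  grip_force=80,
)

```text
clock: 8.2
position: [0.5229, 0.0647, 0.0397]
tool_rot: [2.029, 1.57, 0.174]
force: [-0.7, -0.4, -1.7]
grip_width: 0.0195
```

```bash
python3 - <<'E'
from h import *
s=telemetry.observe();print(s["position"],s["force"],s["moment"],s["grip_width"])
a=vision.grab_frame("wrist")[:,:,::-1];b=cv2.resize(vision.grab_frame("scene")[170:280,250:440,::-1],None,fx=3.37,fy=3.37)
a=a[:,:]; cv2.imwrite("pics/w3.png",cv2.resize(cv2.vconcat([a[150:480],cv2.convertScaleAbs(b[:,:640],alpha=1.5)]),None,fx=.85,fy=.85))
E
```

```text
[0.52292768 0.06467953 0.03968526] [-0.67103948 -0.44522957 -1.699116  ] [-0.05296828  0.071259    0.02625886] 0.019472650623625895
```

View pics/w3.png

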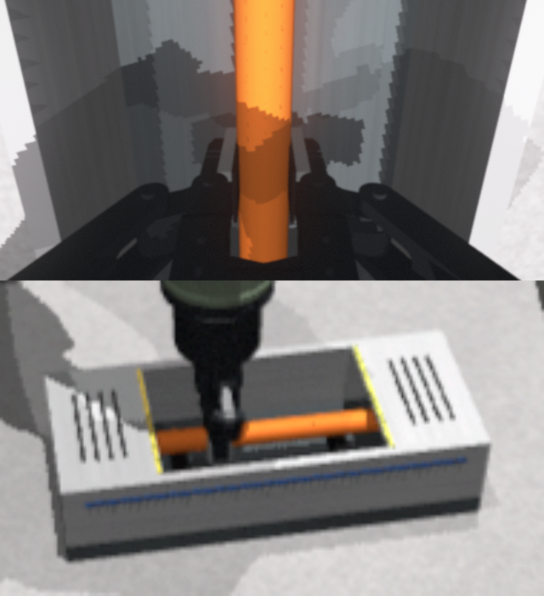

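The spindle is held and lifted 12 mm, and the force reading of −1.7 N matches its weight. Next I slide it along +y under the cover.

Call:
play_rows(
  deltas=[
    [2.8,9.6,0,0,0,0,10],
    [2.8,9.6,0,0,0,0,10],
    [2.8,9.6,0,0,0,0,10],
    [2.2,7.7,0,0,0,0,10],
    [0,0,0,0,0,0,10],
  ],
)

```text
clock: 8.93
position: [0.5335, 0.102, 0.0393]
tool_rot: [-3.094, 1.571, 1.335]
force: [-0.0, -0.0, -0.4]
grip_width: 0.0196
```

Call:
play_rows(
  deltas=[
    [0.8,2.9,0,0,0,0,10],
    [0.8,2.9,0,0,0,0,10],
    [0,0,0,0,0,0,10],
  ],
)

```text
clock: 9.3
position: [0.5338, 0.1039, 0.0388]
tool_rot: [-0.365, 1.566, -2.222]
force: [-3.7, -13.9, -1.7]
grip_width: 0.0198
```

The end wall was felt at 14 N. I'll back off and tilt the −y end up.

Call:
play_rows(
  deltas=[
    [-1.4,-4.8,0,0,0,0,10],
    [-1.4,-4.8,0,0,0,0,10],
    [0,0,0,0,0,0,10],
    [0,0,5,-2.4,0.7,0,10],
    [0,0.5,5,-2.4,0.7,0,10],
    [0,0.5,5,-2.4,0.7,0,10],
    [0,0.5,5,-2.4,0.7,0,10],
    [0,0,0,0,0,0,10],
  ],
)

```text
clock: 10.3
position: [0.5324, 0.1002, 0.0595]
tool_rot: [0.003, 1.397, -1.85]
force: [-0.4, 0.1, -1.1]
grip_width: 0.0201
```

```bash
python3 - <<'E'
from h import *
from scipy.spatial.transform import Rotation as R
s=telemetry.observe();print(s["position"],s["force"],s["moment"],s["grip_width"]);print(R.from_euler("xyz",s["tool_rot"]).as_matrix().round(3))
E
```

```text
[0.53243611 0.1001614  0.05949078] [-0.36016076  0.0774231  -1.05989945] [ 0.20852138 -0.05833018 -0.04032793] 0.020136688092688662
[[-0.048  0.96  -0.274]
 [-0.166 -0.278 -0.946]
 [-0.985  0.     0.173]]
```

Call:
play_rows(
  deltas=[
    [0,-0.5,5,-2.4,0.7,0,10],
    [0,-0.5,5,-2.4,0.7,0,10],
    [0,-0.5,5.5,-2.4,0.7,0,10],
    [0,-0.5,5.5,-2.4,0.7,0,10],
    [0,0,0,0,0,0,10],
  ],
)

```text
clock: 10.92
position: [0.5322, 0.0974, 0.08]
tool_rot: [-0.001, 1.223, -1.855]
force: [-0.5, 0.4, -1.9]
grip_width: 0.0194
```

```bash
python3 - <<'E'
from h import *
s=telemetry.observe();print(s["position"],s["force"],s["moment"],s["grip_width"],s["qpos"].round(2))
b=vision.grab_frame("scene")[140:290,240:440,::-1]
cv2.imwrite("pics/s4.png",cv2.convertScaleAbs(cv2.resize(b,None,fx=3.5,fy=3.5,interpolation=2),alpha=1.5))
E
```

```text
[0.53218267 0.0974063  0.08003463] [-0.50623327  0.44892519 -1.93887814] [ 0.37975042 -0.07124511  0.01799935] 0.01940049585037982 [-0.31  0.71 -0.2   1.78  0.46  0.96 -1.09]
```

View pics/s4.png

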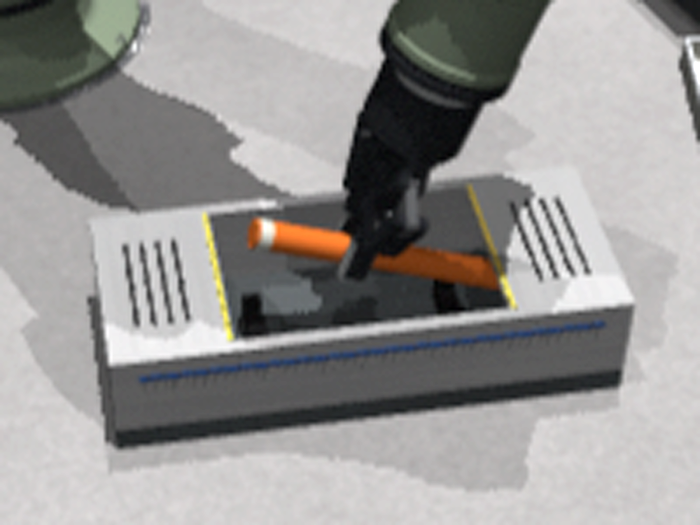

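The −y end (near (265,232) in the crop) is up out of the opening, and the other end is still under the +y cover with no contact force. Next I pull it out along its own axis.

Call:
play_rows(
  deltas=[
    [-4.2,-14.4,5.5,0,0,0,10],
    [-4.2,-14.4,5.5,0,0,0,10],
    [-4.2,-14.4,5.5,0,0,0,10],
    [-4.2,-14.4,5.5,0,0,0,10],
    [0,0,0,0,0,0,10],
  ],
)

```text
clock: 11.6
position: [0.5153, 0.0379, 0.103]
tool_rot: [0.002, 1.222, -1.854]
force: [0.1, 0.4, -1.6]
grip_width: 0.0198
```

Call:
play_rows(
  deltas=[
    [-4.2,-14.4,6,0,0,0,10],
    [-4.2,-14.4,6,0,0,0,10],
    [-1,-4,6,0,0,0,10],
    [0,0,20,0,0,0,10],
    [0,0,30,0,0,0,10],
    [0,0,30,0,0,0,10],
    [0,0,20,0,0,0,10],
    [0,0,0,0,0,0,10],
  ],
)

```text
clock: 12.6
position: [0.5065, 0.0067, 0.2216]
tool_rot: [0.006, 1.223, -1.849]
force: [0.4, 0.0, -1.7]
grip_width: 0.0197
```

```bash
python3 - <<'E'
from h import *
s=telemetry.observe();print(s["position"],s["force"],s["moment"],s["grip_width"],s["qpos"].round(2))
b=vision.grab_frame("scene")[60:300,150:450,::-1]
cv2.imwrite("pics/s5.png",cv2.convertScaleAbs(cv2.resize(b,None,fx=2.5,fy=2.5,interpolation=2),alpha=1.5))
E
```

```text
[0.50652818 0.00669409 0.22157499] [ 0.38805597  0.00796532 -1.69954403] [ 0.3886024  -0.11872887 -0.01289463] 0.01970784224984225 [-0.16  0.44 -0.21  1.83  0.41  1.13 -0.86]
```

View pics/s5.png

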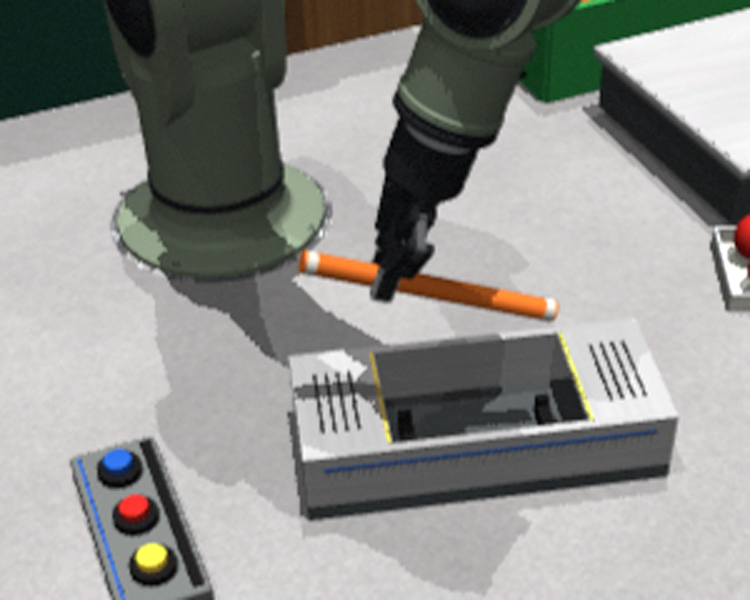

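The spindle is completely out and both ends are clear. I'll raise it slightly and let it settle, then check the end height in the picture.

Call:
play_rows(
  deltas=[
    [0,0,10,0,0,0,10],
    [0,0,10,0,0,0,10],
    [0,0,5,0,0,0,10],
    [0,0,0,0,0,0,10],
    [0,0,0,0,0,0,10],
    [0,0,0,0,0,0,10],
    [0,0,0,0,0,0,10],
    [0,0,0,0,0,0,10],
  ],
)

```text
clock: 13.65
position: [0.5059, 0.0065, 0.2453]
tool_rot: [-0.0, 1.222, -1.855]
force: [0.3, -0.5, -1.8]
grip_width: 0.0195
```

```bash
python3 - <<'E'
from h import *
from scipy.spatial.transform import Rotation as R
from workcell import workorder
s=telemetry.observe();print(s["position"],s["force"],s["grip_width"],abs(s["qd"]).max())
M=R.from_euler("xyz",s["tool_rot"]).as_matrix();g=s["position"]-.019*M[:,0]
r=np.cross(M[:,0],M[:,1]); r*=np.sign(r[1])
A,B=g+.179*r,g-.081*r;print("A",A,"B",B)
# predicted at the earlier picture (25 mm lower), in the crop's pixels: seen A (551,307), B (306,262)
print((proj("scene",[A-[0,0,.025],B-[0,0,.025]])-[150,60])*2.5)
E
```

```text
[0.5059478  0.00651316 0.24525894] [ 0.26930319 -0.50863767 -1.75877741] 0.019524074532755644 0.002472811009024122
A [0.55484291 0.17423136 0.20187834] B [ 0.48646858 -0.06031924  0.29082197]
[[552.81595254 308.39905672]
 [300.57235193 259.59644216]]
```

The predicted end positions match the picture. The lower end is about 0.20 m above the table and the arm is still.

```bash
python3 -c "
from workcell import workorder
print(workorder.job_done())"
```

```text
the job is handed in; nothing more can be done
None
```

I pressed the red, yellow and blue keys in that order, then took the spindle out through the top opening and handed the job in at about 13.7 s. No verdict was reported.

- **Keys:** each key was pushed down until it bottomed, then let up. The force was about 29 N on red and 28 N on yellow. Blue showed up to 39 N in the same direction, close to the 40 N limit for the arm or gripper body. Only the shut fingertips touched the keys.
- **Spindle:** I gripped it 40 mm from its middle and lifted it 12 mm. I slid it under the +y cover until it touched the end wall at about 14 N, backed off, tilted the other end up 20° and pulled it out along its axis. The force readings showed no contact while it was tilted or after it was pulled out.
- **Last checks:** the spindle is held at a 19.5 mm opening, carries about 1.8 N (its own weight), and the arm is still. I calculated the end centres at about 0.20 m and 0.29 m above the table. The last picture, taken 25 mm lower, matched those positions to within about 2 pixels of the original image and showed the keys up.
- **Disagreements:** the first rows of moves fell about 20 mm short and were made up before the first key press. The wrist and top cameras differed by about 4 mm on where the cover edge was, which did no harm. The grip reads 19.5 mm on a 22 mm rod, probably because the pads give.
- **Not checked:** I did not re-measure the label roll, bottle and tomato tray, but the arm's path kept away from them.

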